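# Switch on the etching press with its key

## Task

Take the flat-handled key out of the wooden key stand, put it fully home, upright, into the slot of the round key switch on the grey control box, and then turn it clockwise (seen from above) to the stop to switch the etching press on. Leave the key in the switch, and leave the round-headed key alone in the stand.

Things in the scene. Friction and masses are not known exactly. Their poses are not given: they have to be found in the camera images.
- press_key: Key to use: steel, about 140 g. Handle: upright plate 10 (x) x 44 (y) mm, 14-48 mm above the origin; collar 52 mm wide, 5 thick; blade under it 8 (x) x 24 (y) mm, 30 long, tapered tip. Origin: centre of the collar's underside; z up; same turned half round. Stands blade down in a slot (either of two, varies) of a fixed wooden stand 80 x 190 x 45 high, collar on its top, y along its length.
- round_key: Key to leave alone: steel, same collar and blade, but a round fluted head 34 mm across, 14-40 mm above its origin (centre of the collar's underside, z up). It stands upright in the stand's other slot, 90 mm from the first along the stand's length.
- switch_slot (a point): Centre of the slot's mouth, on top of the upright round steel switch (86 mm across with its sleeve) on the fixed grey box 150 x 210 mm; 80 mm above the bench. Slot 12 (x) x 28 (y) mm, 40 deep, flared 8 mm all round at the mouth. z up; x, y turn with it. The key goes in with its y along the slot's y, either way; fully home, its collar lies on the switch's top and its origin is here.
- switch (a joint): Angle of the switch in rad about the upright axis through the slot's centre: 0 off, grows clockwise seen from above to the stop at 1.05 (60 degrees), on. Starts at 0 to 0.15. Turns stiffly (0.06 N m), no spring, stays where left. The blade has up to 10 degrees of play in the slot, so turn the key about 10 degrees further than the switch must go.
Not all that is in view belongs to the job. Leave any green look-alike of the press_key alone.

How it is judged:
By the outcome, as a careful person would: the job done as asked, in the order asked, and still so for the second after the job is handed in, with the robot touching nothing.
It also fails if it takes over 48 s, if anything falls off the work surface, if the arm or the gripper's body presses on something with over 40 N, if the wrist force passes 120 N, or if a joint passes its speed limit or range.

## Robot

A 6-joint arm with a two-finger parallel gripper is mounted at the origin on the work surface. World frame = base frame: x ahead of the robot, y to its left, z up, the work surface at z = 0. Lengths are in m, angles in rad, forces in N, time in s.
With the tool pointing down it reaches from about 0.275 to 0.825 m from the base axis. Payload 5.2 kg.
Tool frame: the origin (TCP) lies on the centre line of the jaws, within the pads' length; the fingertips stand 11 mm ahead of it and the grasp point (between the pads) lies 8 mm behind it (bot.tips_ahead is the z of the fingertips in the tool frame, in m); z points along the fingers, y is the line along which they close (so a half turn about z gives the same grasp; the last joint's range is limited). The gripper opens to 93 mm and grips with 3 to 60 N. Pads are 15 mm wide; open, the fingers measure 128 mm over their backs; the gripper's body (75 mm by 188 mm) begins 65 mm behind the grasp point.
Start: joints at [-1.328, 0.259, 1.535, -0, 1.348, -0.203], TCP at [0.237, -0.496, 0.23] pointing down, gripper open.
Joint ranges: [-3.14, 3.14], [-0.91, 2.08], [0.19, 2.58], [-1.22, 4.36], [0.22, 2.71], [-3.12, 3.12]. Speed limits (rad/s): [2.57, 2.57, 3.14, 3.14, 3.14, 3.14].

## Interface

Orientations are given as [roll, pitch, yaw] about the fixed x, y, z axes, in that order (R = Rz(yaw) Ry(pitch) Rx(roll)).
In Python, from rig import bot gives the robot as it stands. The module is installed in compiled form; this text tells all that it offers.
- The arm moves only by the shell command python3 -m pendant 'ROWS' [FORCE]. ROWS is JSON, one flat list of numbers, 7 for each row, row after row: the closure, from -1 (fully open) to 1 (shut), then the shift along the tool's x, y, z in cm, then the turn, a rotation vector about the tool's x, y, z in degrees. A call has 1 to 8 rows; each row shifts and turns the commanded pose from where the row before left it, along the tool's axes as they then stand; what a row does not reach is not made up. A row lasts 1/8 s, in which the tool goes at most 62.5 mm and 10.7 degrees, less where a joint would pass 70% of its speed; a pose out of reach is approached as far as the arm can. A call with a gripper value outside its range is refused whole. The fingers move at their own pace and stop on an object; FORCE is the grip in N (left out, the last holds). Time passes only in rows, so rows that do not move let the fingers close. It gives the time, the measured TCP pose, the force, the opening and the grip force at its end, in the units of the state.
- bot.observe(): the state, without advancing time (a new reading comes with each control period).
- bot.read_camera(name): name is "scene" or "side" or "wrist"; returns the picture (480x640x3 uint8, red, green, blue); there is no depth.
- bot.camera_params(name): a dict with "fovy" (degrees; the focal length in pixels is half the picture's height over the tangent of half this angle, whatever the lens; pixels are square), "cx", "cy" (the principal point, pixels), "extrinsics" (4x4, takes a point from world to camera coordinates). Camera axes: x right, y down, z forward; pixel columns grow to the right and rows downward; lengths in m; the calibration is good to about 2 mm. A picture is of the moment at which its call begins: read the wrist's pose just before it. camera_params takes no time and is no camera call; for the wrist camera it gives the pose at the moment of the call.
- bot.close_job(): hands the job in; it is judged then, once.
The state is a dict: "time_s": time; "joints": joint angles; "joint_vel": joint speeds; "joint_torque": joint torques, N m; "eef_pos": TCP position; "tcp_rot": TCP orientation; "ft_force": force on the tool from outside, world axes, zero at the start; "ft_torque": the same for the moment, N m; "width": finger opening in m; "gripper_force": force on a finger pad.
Only numpy, scipy, OpenCV 4.12 (cv2) and the standard library are available. Lean on these libraries where they do the work, as an engineer would, in place of code of your own. Each camera call takes 0.05 s, during which the arm holds its last target. There are 200 camera calls.

## Working session

There is one attempt and no reset: what is moved stays moved. The work goes in short steps, Python scripts to look and compute and a shell command to move; the robot and the scene stay as the last step left them, time stands still between calls to the robot, and variables do not carry over. Pictures are saved under pics/ and viewed, at most 10 in all, crops included, and the job is handed in when it is done.

```bash
mkdir -p pics; cat > h.py <<'E'
import numpy as np, cv2
from rig import bot
def cam(n):
    p=bot.camera_params(n); f=240/np.tan(np.radians(p["fovy"]/2)); return f,p["cx"],p["cy"],np.array(p["extrinsics"])
def ray(c,u,v):
    f,cx,cy,E=c; R=E[:3,:3]; return -R.T@E[:3,3], R.T@np.array([(u-cx)/f,(v-cy)/f,1])
def onz(c,u,v,z):
    o,d=ray(c,u,v); return o+d*(z-o[2])/d[2]
def proj(c,P):
    f,cx,cy,E=c; q=E[:3,:3]@np.array(P)+E[:3,3]; return f*q[0]/q[2]+cx,f*q[1]/q[2]+cy
def tri(rs):
    A=0;b=0
    for o,d in rs:
        d=d/np.linalg.norm(d); M=np.eye(3)-np.outer(d,d); A=A+M; b=b+M@o
    x=np.linalg.solve(A,b); return x,[np.linalg.norm(np.cross(x-o,d/np.linalg.norm(d))) for o,d in rs]
def snap(n):
    c=cam(n); im=bot.read_camera(n); return c,im
def save(n,im): cv2.imwrite("pics/"+n+".png",im[:,:,::-1])
E
python3 - <<'E'
from h import *
for n in("scene","side","wrist"):
    c,im=snap(n); save(n+"0",im); np.save(n+"0.npy",im); print(n,c[0],ray(c,320,240))
s=bot.observe(); print(s["eef_pos"],s["tcp_rot"],s["ft_force"],s["time_s"])
E
```

```text
scene 508.172215925417 (array([1.06183154, 0.03596314, 0.87463722]), array([-0.54508473, -0.03583886, -0.83767758]))
side 556.3781419797173 (array([0.49369896, 0.72211497, 0.83238123]), array([ 0.04729951, -0.69065285, -0.72203358]))
wrist 369.09650319826636 (array([ 0.30737296, -0.46146846,  0.38402983]), array([-0.2489387 , -0.13384488, -0.95933355]))
[ 0.23708012 -0.49585462  0.229012  ] [-3.14022721e+00 -2.92170899e-04  4.45784322e-01] [-0.1971811 -0.1224093 -0.1318008] 0.15
```

View pics/scene0.png

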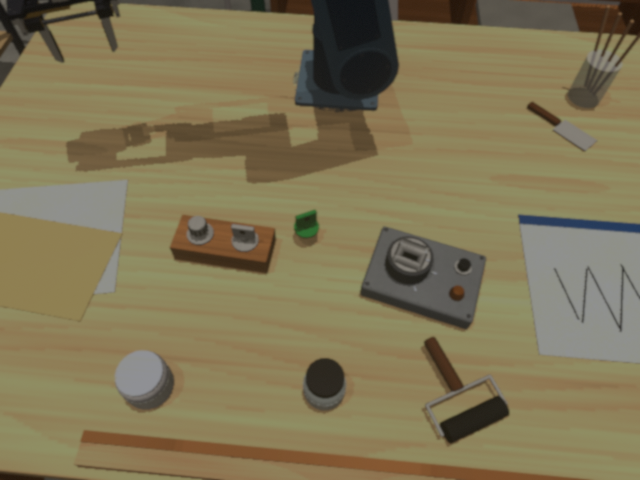

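View pics/side0.png

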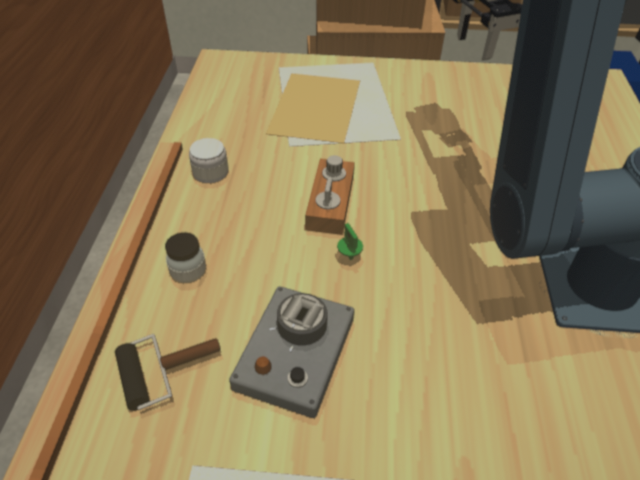

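Candidates: the flat-handled grey key at scene (243,236) / side (328,190). The round-headed key is at scene (198,229) / side (334,167), and the green look-alike at scene (306,224) / side (350,243). I choose the first. The switch slot is at scene (410,257) / side (303,314).

```bash
python3 - <<'E'
from h import *
a=np.load("scene0.npy");b=np.load("side0.npy")
r=lambda im,x,y,w,h,s:cv2.resize(im[y:y+h,x:x+w],(w*s,h*s),interpolation=cv2.INTER_CUBIC)
t=np.hstack([r(a,170,205,110,70,4)[:, :400],r(b,290,145,100,70,4)[:,:400]])
u=np.hstack([r(a,360,222,100,75,4),r(b,255,280,100,75,4)])
save("crops",np.vstack([t,u]))
cs,cd=cam("scene"),cam("side")
for n,p,q in(("flat",(243,232),(329,185)),("round",(198,224),(335,162)),("slot",(410,257),(303,314)),("green",(306,216),(350,236))):
    x,e=tri([ray(cs,*p),ray(cd,*q)]); print(n,x.round(4),np.round(e,4))
E
```

```text
flat [ 0.5398 -0.1454  0.0851] [0.0041 0.0041]
round [ 0.5303 -0.2323  0.08  ] [0.0004 0.0004]
slot [0.5589 0.1699 0.071 ] [0.0015 0.0015]
green [ 0.4856 -0.0292  0.0666] [0.0027 0.0027]
```

View pics/crops.png

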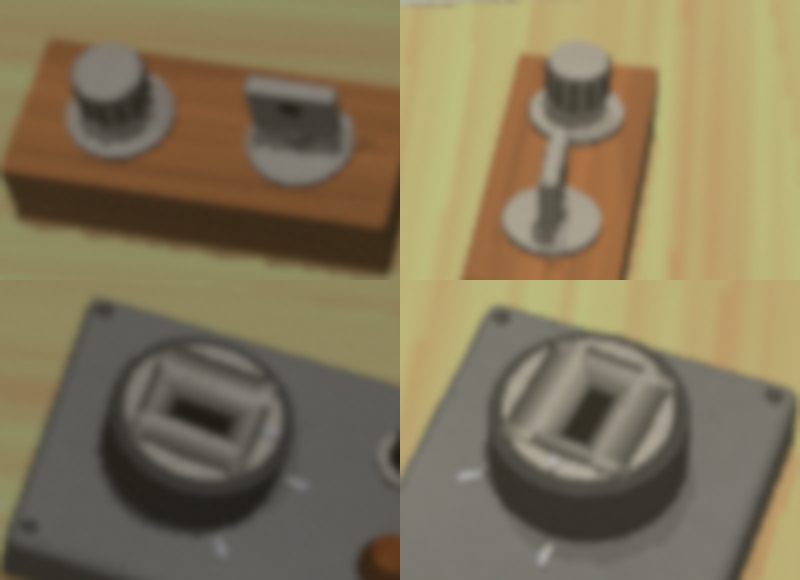

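The crop confirms it: a flat plate handle with a hole on a round collar at scene (243,232), next to the fluted round head. Next I'll plan a wrist look above the key.

```bash
cat >> h.py <<'E'
from scipy.spatial.transform import Rotation as Ro
def plan(x,yaw,n,s=None,level=True):
    "rows (shift cm, turn deg) in tool axes from the present pose to x, yaw, tool down"
    s=bot.observe(); p=np.array(s["eef_pos"]); R=Ro.from_euler("xyz",s["tcp_rot"]); T=Ro.from_euler("xyz",[np.pi,0,yaw])
    w=(R.inv()*T).as_rotvec()/n; d=(np.array(x)-p)/n
    for i in range(n):
        print(np.round(R.inv().apply(d)*100,2),np.round(np.degrees(w),2)); R=R*Ro.from_rotvec(w)
E
python3 - <<'E'
from h import *
plan([0.535,-0.145,0.25],np.radians(84),8)
E
```

```text
[ 5.25 -2.35 -0.26] [-0.01 -0.01 -7.31]
[ 5.51 -1.66 -0.26] [-0.01 -0.01 -7.31]
[ 5.67 -0.95 -0.26] [-0.01 -0.01 -7.31]
[ 5.75 -0.22 -0.26] [-0.01 -0.01 -7.31]
[ 5.73  0.51 -0.26] [-0.01 -0.01 -7.31]
[ 5.62  1.24 -0.26] [-0.01 -0.01 -7.31]
[ 5.42  1.94 -0.26] [-0.01 -0.01 -7.31]
[ 5.13  2.61 -0.26] [-0.01 -0.01 -7.31]
```

```bash
python3 -m pendant '[-1,5.25,-2.35,-0.26,0,0,-7.3, -1,5.5,-1.65,-0.26,0,0,-7.3, -1,5.65,-0.95,-0.26,0,0,-7.3, -1,5.75,-0.2,-0.26,0,0,-7.3, -1,5.75,0.5,-0.26,0,0,-7.3, -1,5.6,1.25,-0.26,0,0,-7.3, -1,5.4,1.95,-0.26,0,0,-7.3, -1,5.15,2.6,-0.26,0,0,-7.3]' && python3 -m pendant '[-1,0,0,0,0,0,0,-1,0,0,0,0,0,0]' && python3 - <<'E'
from h import *
c,im=snap("wrist"); save("w1",im); np.savez("w1.npz",im=im,f=c[0],cx=c[1],cy=c[2],E=c[3])
for P in([0.5398,-.1454,.0931],[.53,-.2323,.085],[.56,.17,.08]): print(proj(c,P))
E
```

```text
time_s: 1.15
eef_pos: [0.5361, -0.1443, 0.2504]
tcp_rot: [-3.141, 0.0, 1.469]
ft_force: [0.2, 0.3, 0.6]
width: 0.0927
gripper_force: 0.0
time_s: 1.4
eef_pos: [0.5348, -0.1459, 0.25]
tcp_rot: [-3.14, 0.0, 1.465]
ft_force: [-0.6, 0.2, 0.2]
width: 0.0926
gripper_force: 0.0
(np.float64(320.77024185884005), np.float64(224.35641713568836))
(np.float64(319.57008839242485), np.float64(310.91354699443866))
(np.float64(303.0787720460061), np.float64(-242.1582836141941))
```

View pics/w1.png

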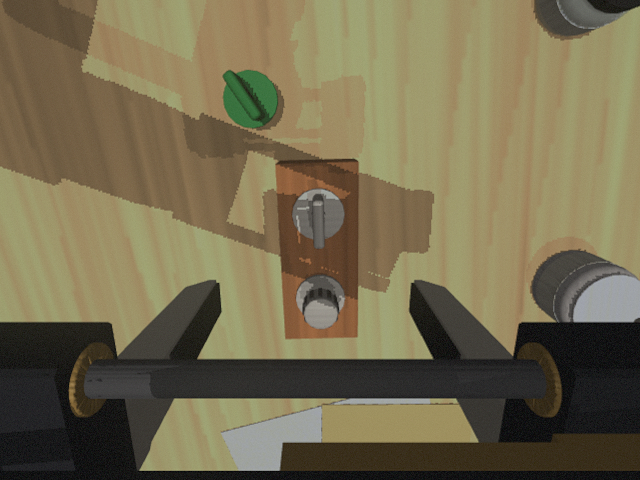

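The view shows the stand at centre. The flat key's collar is at (319,215) with its handle over (318,195-247). The round key is at (320,305) and the green look-alike at (250,98). Now an enlarged crop to get accurate corners.

```bash
python3 - <<'E'
from h import *
im=np.load("w1.npz")["im"]
c=im[150:345,265:370]; 
save("w1c",cv2.resize(np.clip(c[30:110,15:95].astype(float)*1.8,0,255).astype(np.uint8),(600,600),interpolation=cv2.INTER_NEAREST))
E
```

```text
(no output)
```

View pics/w1c.png

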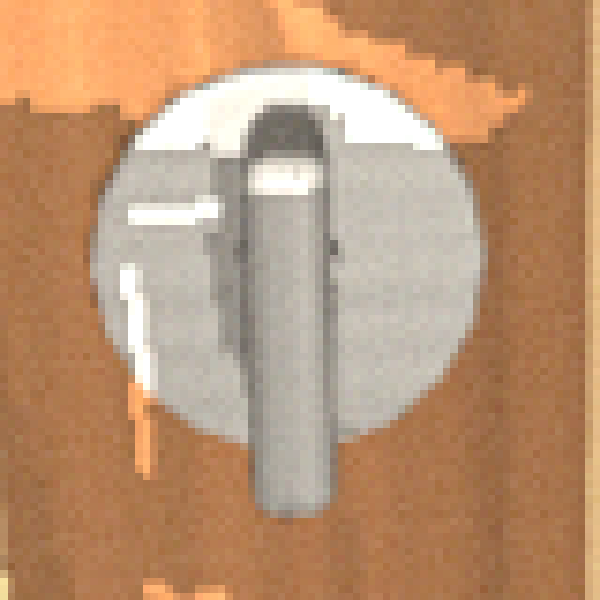

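```bash
python3 - <<'E'
from h import *
z=np.load("w1.npz"); w=(float(z["f"]),float(z["cx"]),float(z["cy"]),z["E"]); cs,cd=cam("scene"),cam("side")
print("top tri",tri([ray(w,318.7,224.2),ray(cs,242.75,227.5),ray(cd,328.5,184.5)]))
print("collar tri",tri([ray(w,318.7,213.5),ray(cs,245,240),ray(cd,327.8,199.5)]))
for zz in(.089,.093):
    a=onz(w,318.2,200.7,zz);b=onz(w,319.4,248.7,zz);print(zz,(a+b)/2,np.linalg.norm(a-b),np.degrees(np.arctan2(*(a-b)[[1,0]])))
print("collar",onz(w,318.7,213.5,.05),np.linalg.norm(onz(w,292.7,213,.05)-onz(w,344.7,213,.05)))
# stand long edges from the wood mask, fitted on its outline
im=z["im"]; m=cv2.inRange(cv2.cvtColor(im,cv2.COLOR_RGB2HSV),(0,110,40),(14,255,255)); 
n,l,st,_=cv2.connectedComponentsWithStats(m); L=l[228,290]; 
for s in(0,1):
    P=[]
    for v in range(180,330,3):
        r=np.where(l[v]==L)[0]
        P.append(onz(w,r[-1]+1 if s else r[0],v,.045))
    P=np.array(P); vx=cv2.fitLine(P[:,:2].astype(np.float32),cv2.DIST_HUBER,0,.01,.01).ravel(); print(vx,np.degrees(np.arctan2(vx[1],vx[0])))
E
```

```text
top tri (array([ 0.53796151, -0.14452383,  0.09118214]), [np.float64(0.000996187792603283), np.float64(0.0009516133454047936), np.float64(5.64158485826362e-05)])
collar tri (array([ 0.53853426, -0.14454492,  0.04976662]), [np.float64(0.0005502690400112937), np.float64(0.000796309881213655), np.float64(0.0002831127773632352)])
0.089 [ 0.53796573 -0.14696495  0.089     ] 0.04365708808303226 85.54449765408323
0.093 [ 0.53802983 -0.14595675  0.093     ] 0.043104564564070254 85.54449765408313
collar [ 0.53843341 -0.14504729  0.05      ] 0.051064952092246915
[ 0.07410327  0.99725056  0.49541152 -0.18550232] 85.7503
[ 0.07211079  0.99739665  0.57340866 -0.20409468] 85.86476
```

Every measurement agrees: handle top z 0.091 (expected 0.093), collar z 0.050, widths 43 and 51 mm, axis 85.7°. I'll grasp with the TCP at (0.538, -0.145, 0.068).

```bash
python3 - <<'E'
from h import *
plan([.538,-.1452,.068],np.radians(85.7),1)
E
```

```text
[ 0.17  0.35 18.21] [-0.06  0.01 -1.83]
```

```bash
python3 -m pendant '[-1,0.17,0.35,3.2,0,0,-1.8, -1,0,0,4,0,0,0, -1,0,0,4,0,0,0, -1,0,0,3,0,0,0, -1,0,0,2,0,0,0, -1,0,0,1.5,0,0,0, -1,0,0,0.5,0,0,0, -1,0,0,0,0,0,0]' 45 && python3 -m pendant '[0.3,0,0,0,0,0,0,1,0,0,0,0,0,0,1,0,0,0,0,0,0,1,0,0,0,0,0,0,1,0,0,0,0,0,0,1,0,0,0,0,0,0,1,0,0,0,0,0,0]' 45
```

```text
time_s: 2.45
eef_pos: [0.5389, -0.1451, 0.0687]
tcp_rot: [3.141, 0.0, 1.496]
ft_force: [0.1, -0.3, 0.9]
width: 0.093
gripper_force: 0.0
time_s: 3.32
eef_pos: [0.5389, -0.1446, 0.0684]
tcp_rot: [-3.142, -0.0, 1.496]
ft_force: [0.0, 0.3, -0.7]
width: 0.0278
gripper_force: 0.0
```

```bash
python3 -m pendant '[1,0,0,0,0,0,0,1,0,0,0,0,0,0,1,0,0,0,0,0,0,1,0,0,0,0,0,0,1,0,0,0,0,0,0]' 45
```

```text
time_s: 3.95
eef_pos: [0.5388, -0.1446, 0.0684]
tcp_rot: [-3.141, -0.0, 1.497]
ft_force: [-0.8, -0.2, -0.5]
width: 0.011
gripper_force: 45.0
```

```bash
python3 -m pendant '[1,0,0,-0.5,0,0,0, 1,0,0,-1.5,0,0,0, 1,0,0,-2,0,0,0, 1,0,0,-3,0,0,0, 1,0,0,-4,0,0,0, 1,0,0,-4,0,0,0, 1,0,0,-2,0,0,0, 1,0,0,0,0,0,0]' && python3 - <<'E'
from h import *
# slot estimates: triangulate crops' corners of dark slot bottom mouth and steel disc centre
cs,cd=cam("scene"),cam("side")
S=lambda u,v:ray(cs,360+u/4,222+(v-280)/4)
D=lambda u,v:ray(cd,255+(u-400)/4,280+(v-280)/4)
print("disc",tri([S(203,410),D(587,408)]))
for n,p,q in(("a",S(150,425),D(548,445)),("b",S(258,410),D(0,0))):pass
plan([.5589,.16,.25],np.radians(85.7),1)
E
```

```text
time_s: 4.95
eef_pos: [0.5399, -0.145, 0.2413]
tcp_rot: [3.137, 0.002, 1.497]
ft_force: [-0.0, -0.3, -1.9]
width: 0.011
gripper_force: 45.0
disc (array([0.55975862, 0.17073193, 0.07906709]), [np.float64(0.00014109473667533984), np.float64(0.00014109473667538443)])
[30.55 -0.36 -0.94] [0.28 0.11 0.05]
```

Disc centre (0.5598, 0.1707, 0.079) against an expected height of 0.080, with ray residuals of 0.1 mm. Next, a closer wrist view for the slot's direction.

```bash
python3 -m pendant '[1,2,0,0,0,0,0, 1,4,0,0,0.3,0,0, 1,4,-0.1,1,0,0,0, 1,4,-0.1,1.5,0,0,0, 1,4,0,1.5,0,0,0, 1,2.5,0,1.5,0,0,0, 1,1,0,0.5,0,0,0, 1,0,0,0,0,0,0]' && python3 - <<'E'
from h import *
c,im=snap("wrist"); np.savez("w2.npz",im=im,f=c[0],cx=c[1],cy=c[2],E=c[3])
u,v=map(int,proj(c,[.5598,.1707,.08])); print(u,v)
v=max(v,75);u0=u-75;v0=v-75;print(u0,v0)
k=np.clip(im[v0:v0+150,u0:u0+150].astype(float)*1.6,0,255).astype(np.uint8)
b=cv2.resize(im,(200,150)); k=cv2.resize(k,(600,600),interpolation=cv2.INTER_NEAREST)
p=np.zeros((600,200,3),np.uint8);p[:150]=b; save("w2c",np.hstack([k,p]))
E
```

```text
time_s: 5.95
eef_pos: [0.5517, 0.0708, 0.1776]
tcp_rot: [-3.134, 0.0, 1.498]
ft_force: [-0.0, -0.0, -2.0]
width: 0.0112
gripper_force: 45.0
317 96
242 21
```

View pics/w2c.png

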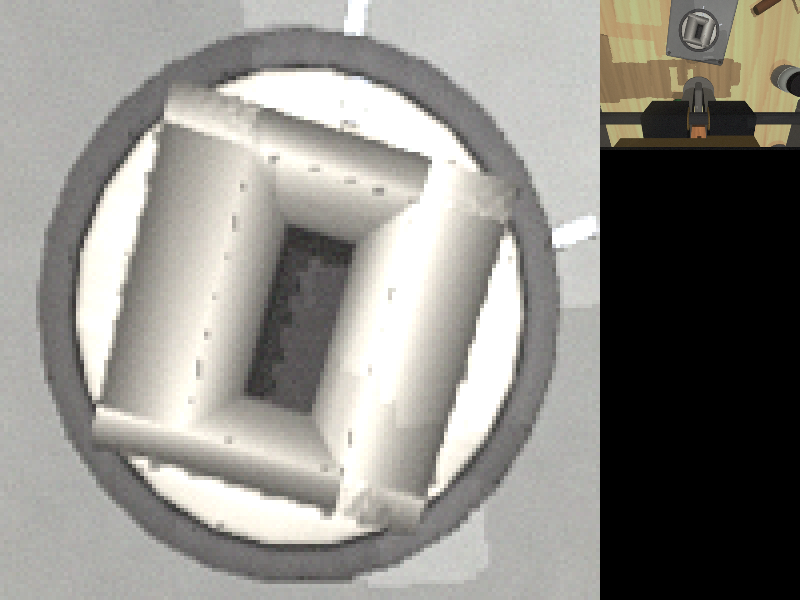

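The slot is clear. Its dark inner corners are at crop (288,225), (355,240), (313,410) and (247,395), and the disc is centred at (299,305). The held key is visible below, still upright.

```bash
python3 - <<'E'
from h import *
z=np.load("w2.npz"); w=(float(z["f"]),float(z["cx"]),float(z["cy"]),z["E"])
q=lambda u,v,h:onz(w,242+u/4,21+v/4,h)
ang=lambda a,b,h:np.degrees(np.arctan2(*(q(*a,h)-q(*b,h))[[1,0]]))
C=[(288,225),(355,240),(313,410),(247,395)]
for h in(.08,.07,.06):
    P=[q(*c,h) for c in C]; print(h,np.mean(P,0)[:2],[np.linalg.norm(P[i]-P[(i+1)%4]).round(4) for i in range(4)])
    print(ang(C[0],C[3],h),ang(C[1],C[2],h),ang(C[1],C[0],h)+90,ang((163,125),(105,405),h),ang((503,220),(425,495),h),ang((243,185),(190,400),h),ang((391,293),(350,440),h))
cs,cd=cam("scene"),cam("side")
print("disc",q(299,305,.08),tri([ray(w,316.75,97.3),ray(cs,360+203/4,222+130/4),ray(cd,255+187/4,312)]))
print("ring dia",np.linalg.norm(q(40,304,.08)-q(558,304,.08)))
# index marks
for m in((355,15),(575,232)): d=q(*m,.045)-[.5598,.1707,.045];print("mark",np.degrees(np.arctan2(d[1],d[0])))
E
```

```text
0.08 [0.55949095 0.16817534] [np.float64(0.0108), np.float64(0.0265), np.float64(0.011), np.float64(0.0264)]
71.18554466238004 71.57089611291818 74.12899569601142 71.66683985330573 70.91401904557402 70.31518447043915 70.25108748116712
0.07 [0.55953504 0.16891381] [np.float64(0.0113), np.float64(0.0276), np.float64(0.0114), np.float64(0.0275)]
71.18554466237987 71.57089611291802 74.12899569601132 71.66683985330572 70.91401904557405 70.31518447043902 70.25108748116692
0.06 [0.55957913 0.16965229] [np.float64(0.0117), np.float64(0.0286), np.float64(0.0119), np.float64(0.0285)]
71.1855446623799 71.57089611291809 74.1289956960115 71.66683985330585 70.91401904557407 70.31518447043905 70.251087481167
disc [0.55940189 0.17026532 0.08      ] (array([0.55960509, 0.17055734, 0.07885121]), [np.float64(0.000302934919231947), np.float64(0.0003202553645117441), np.float64(0.00010824526428710692)])
ring dia 0.08301366605850335
mark 75.32195738994338
mark 12.47817551989169
```

```bash
python3 - <<'E'
from h import *
plan([.5595,.1704,.165],np.radians(71.2),6)
E
```

```text
[ 1.68 -0.    0.22] [-0.06  0.01  2.43]
[ 1.68 -0.07  0.22] [-0.06  0.01  2.43]
[ 1.67 -0.15  0.22] [-0.06  0.01  2.43]
[ 1.66 -0.22  0.22] [-0.06  0.01  2.43]
[ 1.65 -0.29  0.22] [-0.06  0.01  2.43]
[ 1.64 -0.36  0.22] [-0.06  0.01  2.43]
```

```bash
python3 -m pendant '[1,1.68,0,0.22,-0.06,0,2.43, 1,1.68,-0.07,0.22,-0.06,0,2.43, 1,1.67,-0.15,0.22,-0.06,0,2.43, 1,1.66,-0.22,0.22,-0.06,0,2.43, 1,1.65,-0.3,0.22,-0.06,0,2.43, 1,1.64,-0.36,0.22,-0.06,0,2.43, 1,0,0,0,0,0,0, 1,0,0,0,0,0,0]' && python3 - <<'E'
from h import *
plan([.5595,.1704,.125],np.radians(71.2),1)
a=[snap("scene")[1][205:295,360:460],snap("side")[1][245:335,255:355]]
save("ins",np.hstack([cv2.resize(x,(400,360),interpolation=cv2.INTER_CUBIC) for x in a]))
E
```

```text
time_s: 7.0
eef_pos: [0.5599, 0.1693, 0.1656]
tcp_rot: [3.14, 0.001, 1.242]
ft_force: [-0.2, -0.2, -1.5]
width: 0.0114
gripper_force: 45.0
[ 0.09 -0.09  4.06] [ 0.11  0.04 -0.04]
```

View pics/ins.png

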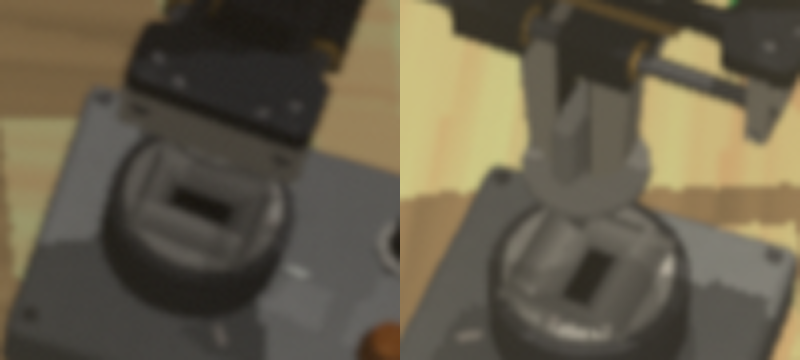

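The key hangs upright in the fingers above the slot, with the collar level, and the slot visible at left-crop (200,205) and right-crop (592,275). Descending in stages.

```bash
python3 -m pendant '[1,0.09,-0.09,1,0.1,0,0, 1,0,0,1,0,0,0, 1,0,0,1,0,0,0, 1,0,0,0.7,0,0,0, 1,0,0,0,0,0,0]' && python3 -m pendant '[1,0,0,0.5,0,0,0, 1,0,0,0.5,0,0,0, 1,0,0,0.4,0,0,0, 1,0,0,0,0,0,0]'
```

```text
time_s: 7.72
eef_pos: [0.5585, 0.1715, 0.1273]
tcp_rot: [-3.139, 0.001, 1.242]
ft_force: [0.0, -0.3, -1.9]
width: 0.0111
gripper_force: 45.0
time_s: 8.22
eef_pos: [0.5587, 0.1715, 0.1138]
tcp_rot: [-3.14, 0.001, 1.242]
ft_force: [-0.4, 0.6, -1.9]
width: 0.0111
gripper_force: 45.0
```

```bash
python3 -m pendant '[1,0,0,0.4,0,0,0, 1,0,0,0.3,0,0,0, 1,0,0,0.2,0,0,0, 1,0,0,0.1,0,0,0, 1,0,0,0,0,0,0]' && python3 -m pendant '[1,0,0,0.1,0,0,0, 1,0,0,0,0,0,0]'
```

```text
time_s: 8.85
eef_pos: [0.559, 0.1716, 0.1042]
tcp_rot: [-3.141, 0.001, 1.242]
ft_force: [-0.2, 1.0, -1.4]
width: 0.0113
gripper_force: 45.0
time_s: 9.1
eef_pos: [0.5591, 0.1716, 0.1034]
tcp_rot: [-3.141, 0.0, 1.242]
ft_force: [-1.0, 0.3, -0.7]
width: 0.0112
gripper_force: 45.0
```

```bash
python3 -m pendant '[1,0,0,0.1,0,0,0, 1,0,0,0,0,0,0]'; python3 -m pendant '[1,0,0,0.1,0,0,0, 1,0,0,0,0,0,0]'
```

```text
time_s: 9.35
eef_pos: [0.5592, 0.1716, 0.1033]
tcp_rot: [3.141, 0.0, 1.242]
ft_force: [-2.2, 0.0, 5.9]
width: 0.0112
gripper_force: 45.0
time_s: 9.6
eef_pos: [0.5593, 0.1716, 0.1032]
tcp_rot: [3.141, 0.0, 1.242]
ft_force: [-5.0, -0.7, 11.5]
width: 0.0112
gripper_force: 45.0
```

Home: contact at TCP z 0.1033 (expected 0.1034). Now turning clockwise.

```bash
python3 -m pendant '[1,0,0,-0.1,0,0,0, 1,0,0,0,0,0,5, 1,0,0,0,0,0,7, 1,0,0,0,0,0,7, 1,0,0,0,0,0,7, 1,0,0,0,0,0,7, 1,0,0,0,0,0,5, 1,0,0,0,0,0,0]' && python3 -c "
from h import *;s=bot.observe();print(s['ft_torque'],s['joints'])" && python3 -m pendant '[1,0,0,0,0,0,5, 1,0,0,0,0,0,5, 1,0,0,0,0,0,5, 1,0,0,0,0,0,3, 1,0,0,0,0,0,0]' && python3 -c "
from h import *;s=bot.observe();print(s['ft_torque'],s['joints'])"
```

```text
time_s: 10.6
eef_pos: [0.5608, 0.1711, 0.1034]
tcp_rot: [3.139, -0.002, 0.58]
ft_force: [2.9, -2.8, 5.2]
width: 0.0111
gripper_force: 45.0
[-0.55418203 -0.55340465  0.02718673] [ 1.06713066e-01  4.31007956e-01  1.61392658e+00 -1.35444814e-03
  1.09353741e+00  1.09852775e+00]
time_s: 11.22
eef_pos: [0.5614, 0.1705, 0.1035]
tcp_rot: [3.139, -0.004, 0.266]
ft_force: [4.7, -4.9, 3.3]
width: 0.0112
gripper_force: 45.0
[-0.86465596 -0.79631897  0.02572312] [ 0.10613361  0.43109949  1.61351061 -0.00247579  1.09275945  1.41187642]
```

```bash
T='from h import *;s=bot.observe();print("TORQUE",s["ft_torque"])'; python3 -m pendant '[1,0.05,0.09,0,0,0,3, 1,0,0,0,0,0,2, 1,0,0,0,0,0,0]'|sed -n 2,4p; python3 -c "$T"; python3 -m pendant '[1,0,0,0,0,0,2, 1,0,0,0,0,0,1, 1,0,0,0,0,0,0]'|sed -n 2,4p; python3 -c "$T";  python3 -m pendant '[1,0,0,0,0,0,2, 1,0,0,0,0,0,0]'|sed -n 2,4p; python3 -c "$T"
```

```text
eef_pos: [0.5616, 0.1702, 0.1034]
tcp_rot: [3.14, -0.003, 0.179]
ft_force: [3.9, -3.5, 5.1]
TORQUE [-0.64620745 -0.66660424  0.04539008]
eef_pos: [0.5615, 0.1699, 0.1034]
tcp_rot: [3.14, -0.003, 0.127]
ft_force: [2.7, -5.0, 5.6]
TORQUE [-0.86599497 -0.61001885  0.05818649]
eef_pos: [0.5615, 0.1696, 0.1034]
tcp_rot: [3.139, -0.003, 0.092]
ft_force: [3.4, -6.3, 5.3]
TORQUE [-1.03252616 -0.52222617  0.09525176]
```

```bash
T='from h import *;s=bot.observe();print("TORQUE",s["ft_torque"])'; for i in 1; do python3 -m pendant '[1,0,0.05,0,0,0,2, 1,0,0,0,0,0,0]'|sed -n 2,4p; python3 -c "$T"; python3 -m pendant '[1,0,0.05,0,0,0,2, 1,0,0,0,0,0,0]'|sed -n 2,4p; python3 -c "$T"; python3 -m pendant '[1,0,0,0,0,0,2, 1,0,0,0,0,0,0]'|sed -n 2,4p; python3 -c "$T"; done
```

```text
eef_pos: [0.5614, 0.1691, 0.1034]
tcp_rot: [3.139, -0.003, 0.057]
ft_force: [2.6, -5.6, 6.9]
TORQUE [-1.03773511 -0.46669093  0.13130265]
eef_pos: [0.5613, 0.1687, 0.1034]
tcp_rot: [3.14, -0.003, 0.022]
ft_force: [1.8, -4.9, 6.8]
TORQUE [-0.99926211 -0.40351148  0.08922458]
eef_pos: [0.5613, 0.1685, 0.1034]
tcp_rot: [3.139, -0.003, -0.013]
ft_force: [1.7, -5.8, 6.5]
TORQUE [-1.08794459 -0.43369295  0.13391226]
```

```bash
python3 - <<'E'
from h import *
a=[snap("scene")[1][205:295,360:460],snap("side")[1][255:345,255:355]]
save("turn",np.hstack([cv2.resize(x,(400,360),interpolation=cv2.INTER_CUBIC) for x in a]))
E
```

```text
(no output)
```

View pics/turn.png

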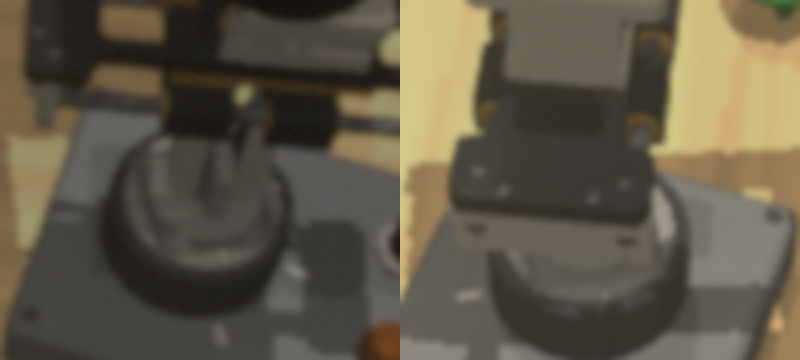

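The gripper hides the switch here. I'll push on a few degrees with a firmer grip and watch the moment.

```bash
T='from h import *;s=bot.observe();print("TORQUE",s["ft_torque"],s["time_s"])'; python3 -m pendant '[1,0,0.05,0,0,0,0, 1,0,0,0,0,0,3, 1,0,0,0,0,0,0]' 60|sed -n 2,5p; python3 -c "$T"; python3 -m pendant '[1,0,0.05,0,0,0,3, 1,0,0,0,0,0,0]'|sed -n 2,4p; python3 -c "$T"; python3 -m pendant '[1,0,0,0,0,0,3, 1,0,0,0,0,0,0]'|sed -n 2,4p; python3 -c "$T"
```

```text
eef_pos: [0.5614, 0.1683, 0.1034]
tcp_rot: [3.14, -0.003, -0.065]
ft_force: [3.5, -4.8, 5.5]
width: 0.0108
TORQUE [-0.95807128 -0.49901018  0.43959801] 13.45
eef_pos: [0.5613, 0.1681, 0.1034]
tcp_rot: [3.14, -0.003, -0.117]
ft_force: [2.0, -4.5, 7.0]
TORQUE [-0.75963648 -0.53607639  0.66494984] 13.7
eef_pos: [0.5602, 0.1683, 0.1035]
tcp_rot: [3.14, -0.001, -0.169]
ft_force: [-0.0, -2.8, 10.4]
TORQUE [-0.705073    0.52286226  0.47675017] 13.95
```

The moment climbed to 0.66 N m and then slipped, so the switch is at its stop. Easing the twist, releasing and lifting straight up.

```bash
python3 -m pendant '[1,0,0,-0.05,0,0,-3, 1,0,0,0,0,0,0, -1,0,0,0,0,0,0, -1,0,0,0,0,0,0, -1,0,0,0,0,0,0, -1,0,0,0,0,0,0, -1,0,0,0,0,0,0, -1,0,0,0,0,0,0]' && python3 -m pendant '[-1,0,0,-0.5,0,0,0, -1,0,0,-1.5,0,0,0, -1,0,0,-3,0,0,0, -1,0,0,-4,0,0,0, -1,0,0,-4,0,0,0, -1,0,0,-2,0,0,0, -1,-3,0,0,0,0,0, -1,-3,0,0,0,0,0]' && python3 - <<'E'
from h import *
c,im=snap("wrist"); np.savez("w3.npz",im=im,f=c[0],cx=c[1],cy=c[2],E=c[3])
u,v=map(int,proj(c,[.5598,.1707,.1])); u0,v0=max(u-75,0),max(v-75,0);print(u0,v0)
k=cv2.resize(np.clip(im[v0:v0+150,u0:u0+150]*1.5,0,255).astype(np.uint8),(500,500),interpolation=cv2.INTER_NEAREST)
a=np.vstack([cv2.resize(snap("side")[1][255:345,255:355],(300,250)),cv2.resize(snap("scene")[1][205:295,360:460],(300,250))])
save("w3c",np.hstack([k,a]))
E
```

```text
time_s: 14.95
eef_pos: [0.5597, 0.1689, 0.1027]
tcp_rot: [3.141, 0.001, -0.119]
ft_force: [-0.5, 0.1, 0.0]
width: 0.0669
gripper_force: 0.0
time_s: 15.95
eef_pos: [0.5, 0.176, 0.2543]
tcp_rot: [-3.141, -0.001, -0.12]
ft_force: [-0.3, 0.1, -0.3]
width: 0.0931
gripper_force: 0.0
238 79
```

View pics/w3c.png

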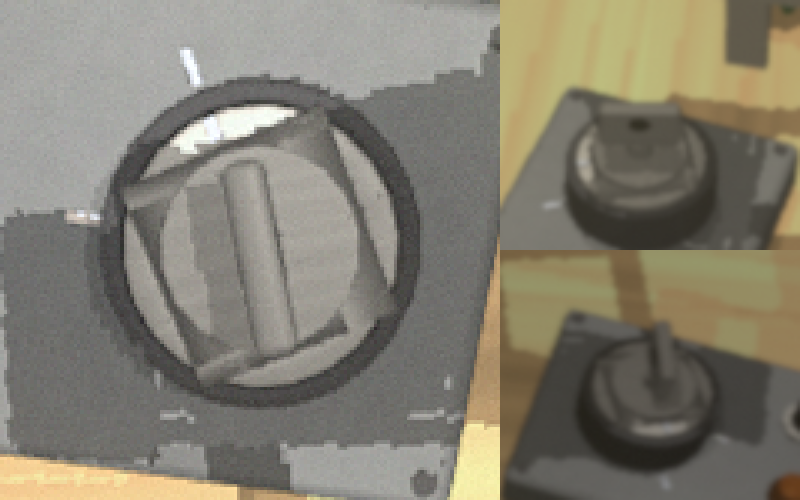

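The key stands upright in the switch with its collar seated. The switch's edges run (130,205)-(200,375) and (322,110)-(392,310), and the "on" mark is at (190,65). Checking the angle.

```bash
python3 - <<'E'
from h import *
z=np.load("w3.npz"); w=(float(z["f"]),float(z["cx"]),float(z["cy"]),z["E"])
q=lambda u,v,h:onz(w,238+u*.3,79+v*.3,h)
A=lambda a,b,h:np.degrees(np.arctan2(*(q(*a,h)-q(*b,h))[[1,0]]))
print("switch",A((130,205),(200,375),.08),A((322,110),(392,310),.08),A((120,195),(322,110),.08)-90,"handle",A((242,165),(280,350),.09))
for m in((190,65),(80,217)):
    d=q(*m,.048)-[.5597,.1703,.048];print("mark",np.degrees(np.arctan2(d[1],d[0])))
print("collar",q(259,248,.085))
E
```

```text
switch 14.852356367122269 14.213305706839412 15.00874944537344 handle 5.100497812386055
mark 13.438673176807203
mark 75.5945191239275
collar [0.55947862 0.1687786  0.085     ]
```

The switch turned from 71.2° to 14.7°. That is 60° past the off mark at about 75°, so it is at the stop, and the key sits the 10° of play ahead as expected.

```bash
python3 -c "
from rig import bot
print(bot.close_job())"
```

```text
the job is handed in; nothing more can be done
None
```

The flat-handled key is fully home and upright in the switch and turned clockwise to the stop; the round-headed key was left alone in the stand, and the job was handed in at about 16 s.

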